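Close a split spindle housing on its dowels and hold it pressed

TASK

Pull the spindle up out of its upright holder and stand it in the bore of the lower housing half in the sprung nest, tapered foot down and fully home on its shoulder, and let go of it. Then fit the upper housing half over the spindle and onto the two dowels so that the faces meet, gently press the closed pair down until the nest has sunk about halfway through its 12 mm spring travel, and finish while still holding it pressed down with the gripper. Leave the other things on the bench where they are.

Things in the scene. Friction and masses are not known exactly. Their poses are not given: they have to be found in the camera images.
- spindle: loose stepped steel spindle, 80 mm long, 0.1 kg, upright in the holder. Origin: centre of its foot; z up its axis. From the foot up: 12 mm diameter for 30 mm (first 5 mm tapered to 7 mm), shoulder 18 mm diameter, 8 mm thick, then 12 mm diameter for 42 mm (grip here). Seated, the shoulder rests on the rim of its hole, foot 30 mm below the rim.
- holder: fixed upright dark grey plastic tube, 28 mm outside diameter with a 13.6 mm bore, on a round dark steel foot 76 mm in diameter. Origin: centre of the underside, on the bench; the tube's rim is 46 mm above it. The spindle starts in it, foot 16 mm above the bench and top end 96 mm above the bench.
- nest_base: dark steel base plate of the sprung nest, 150 x 100 x 10 mm (x, y, z), fixed to the bench, with a low cheek along each long side up to 35 mm above the bench. Origin: centre of its underside. It carries the lower housing half on springs.
- joint_face (a point): centre of the flat top of the lower housing half (aluminium block 110 x 60 x 36 mm in this point's x, y, z; z up), at the mouth of its spindle bore (13.6 mm diameter, 33 mm deep). 60 mm above the bench when not pressed; it sinks with the half but cannot turn. Two 8 mm steel dowels at (x, y) = (40, 15) and (-40, -15) mm stand 14 mm above it, tips tapered over 5 mm.
- lower_half (a joint): how far the lower half has sunk into the nest, m: 0 up, 0.012 bottomed. Springs: 10 N preload, then 1 N per mm, against the weight of the three parts (about 7 N in all); so with both other parts on, about 3 N of push starts it and about 9 N holds it halfway (0.006; joint face then 54 mm above the bench).
- upper_half: loose aluminium upper half, 0.3 kg, right way up on the bench. Origin: centre of underside, z up. Flange 110 x 60 x 16 mm with 9.6 mm through holes at (x, y) = (40, 15) and (-40, -15) mm; on it a central boss 44 x 40 mm (x, y), 16 to 40 mm up: grip it across y. Centre bore right through, 25 mm in the flange, 19 mm in the boss. Fits turned half round too. Closed, the spindle stands 10 mm proud.
- press_tool: bystander: turned steel press tool, 35 mm diameter, 66 mm high, upright; origin at its underside
- tin: bystander: small round tin with a lid, 62 mm diameter, 48 mm high; origin at its underside
- note_pad: bystander: block of blue sticky notes, 75 x 50 x 12 mm; origin at its underside. Further left, near where the arm starts, a tall bench press stands at about x 0.44, y 0.59 m: swing clear of it
- pliers: bystander: pliers with red grips lying flat, 174 x 55 x 12 mm; origin at the underside
Things that resemble listed ones, but are neither listed nor needed, are in the scene too. What is shaped like the holder but green is not meant.

How it is judged (in metres and radians):
On the way, in this order (a step that is already met when the one before it is completed fails the run):
1. the spindle is pulled out of its holder and held clear of it (z of spindle in the frame of holder above 0.048 m and contact force between the fingers and spindle above 0.5 N), for 0.1 s.
2. the spindle stands fully home in the lower half, let go (horizontal distance between spindle and joint_face below 0.004 m and z of spindle in the frame of joint_face between -0.033 and -0.0275 m and angle between spindle's own z axis and vertical below 0.08 rad and contact force between the fingers and spindle below 0.1 N), for 0.2 s.
3. the upper half sits on the dowels, faces together, over the spindle (horizontal distance between each of spindle, upper_half and joint_face below 0.004 m and z of spindle in the frame of joint_face between -0.033 and -0.0275 m and angle between spindle's own z axis and vertical below 0.08 rad and z of upper_half in the frame of joint_face between -0.003 and 0.0025 m and angle between the x axis of upper_half and the x axis of joint_face, either way round below 0.06 rad and angle between the z axis of upper_half and the z axis of joint_face, either way round below 0.05 rad), for 0.2 s.
At the end, for the whole second after the job is handed in: Gripper still bears on the upper half (over 2 N) and presses it on the lower (over 4 N), nothing else pushing the nest; nest sunk 3 to 10 mm; faces within 2.5 mm, centred within 4 mm, turned under 0.06 rad; spindle upright inside, home within 2.5 mm; at rest (all of step 3 and value of joint lower_half between 0.003 and 0.01 m and contact force between the fingers and upper_half above 2 N and contact force between upper_half and nest_base above 4 N and contact force between the arm and nest_base below 0.5 N and linear speed of upper_half below 0.01 m/s); the arm keeps its last pose, push and grip.
It fails at once if a bystander object is moved by more than 3 cm (distance of any of press_tool, tin, note_pad, pliers from where it was at the start of the episode above 0.03 m).
It fails at once if the upper half is pressed on the lower half with more than 60 N (contact force between upper_half and nest_base above 60 N).
It also fails if it takes over 67 s, if anything falls off the work surface, if the arm or the gripper's body presses on something with over 40 N, if the wrist force passes 120 N, or if a joint passes its speed limit or range.

ROBOT

A 6-joint arm with a two-finger parallel gripper is mounted at the origin on a cart in front of the work surface, level with it; the furniture and walls round the work are solid. World frame = base frame: x ahead of the robot, y to its left, z up, the work surface at z = 0. Lengths are in m, angles in degrees, forces in N, time in s.
With the tool pointing down it reaches from about 0.4 to 0.825 m from the base axis. Payload 7 kg.
Tool frame: the origin (TCP) lies midway between the tips of the shut fingers; the grasp point (between the pads) lies 19 mm behind it; z points along the fingers, y is the line along which they close (so a half turn about z gives the same grasp; the last joint's range is limited). The gripper opens to 88 mm and grips with 3 to 60 N. Pads are 19 mm wide; open, the fingers measure 130 mm over their backs; the gripper's body (78 mm by 193 mm) begins 47 mm behind the grasp point.
Start: joints at [-59.639, 20.546, 0.682, 0, -70.136, -16.507], TCP at [0.162, -0.655, 0.227] pointing down, gripper open.
Joint ranges: [-176.03, 176.03], [-82.01, 121.73], [-58.28, 71.71], [-173.87, 95.51], [-174.79, -0.11], [-173.66, 173.66]. Speed limits (degrees/s): [136.94, 136.94, 172.46, 180, 180, 180].

INTERFACE

Orientations are given as a 3x3 rotation matrix whose columns are the frame's x, y, z axes.
In Python, from rig import robot gives the robot as it stands. Calls block until the motion is done:
- robot.goto(position, orientation): joint-space move of the TCP to a pose.
- robot.servo_line(position, ori=None, speed=0.15): straight line of the TCP; ori=None keeps the orientation; speed is the mean speed in m/s.
- robot.movej(angles): joint-space move.
- robot.move_gripper(opening): opening from 0.0 (shut) to 1.0 (fully open); the grip force is fixed at half the most; returns when the fingers have stopped.
- robot.dwell(seconds).
- robot.ik(position, orientation): joint angles nearest the present ones, or None.
- robot.grab_frame(name): name is "scene" or "side" or "wrist"; returns (picture, depth): 384x512x3 uint8, red, green, blue; 384x512 float32, m along the optical axis (not along the pixel's ray), 0 where there is no reading.
- robot.camera_info(name): a dict with "vfov" (degrees; the focal length in pixels is half the picture's height over the tangent of half this angle, whatever the lens; pixels are square), "cx", "cy" (the principal point, pixels), "view" (4x4, takes a point from world to camera coordinates); the wrist camera has in their place "T_tool_cam" (4x4, takes a point from camera to tool coordinates, whose origin is the TCP and whose axes are the flange's). Camera axes: x right, y down, z forward; pixel columns grow to the right and rows downward; lengths in m; the calibration is good to about 2 mm. A picture is of the moment at which its call begins: read the wrist's pose just before it. camera_info takes no time and is no camera call.
A pose or a line that the arm cannot do raises robot.Unreachable and nothing moves.
- robot.job_done(): hands the job in; it is judged then, once.
Readings, each from a call of its own:
- robot.read_t(): time.
- robot.read_qpos(): joint angles.
- robot.read_qvel(): joint speeds.
- robot.read_effort(): joint torques, N m.
- robot.read_position(): TCP position.
- robot.read_tcp_rot(): TCP orientation.
- robot.read_force(): force on the tool from outside, world axes, zero at the start.
- robot.read_ft_torque(): the same for the moment, N m.
- robot.read_grip_width(): opening from 0.0 (shut) to 1.0 (fully open).
- robot.read_finger_force(): force on a finger pad.
Only numpy, scipy, OpenCV 4.12 (cv2) and the standard library are available. Lean on these libraries where they do the work, as an engineer would, in place of code of your own. Each camera call takes 0.05 s, during which the arm holds its last target. There are 200 camera calls.

## Working session

There is one attempt and no reset: what is moved stays moved. The work goes in short steps, each a Python script; the robot and the scene stay as the last script left them, time stands still between calls to the robot, and variables do not carry over. Pictures are saved under pics/ and viewed, at most 10 in all, crops included, and the job is handed in when it is done.

```bash
mkdir -p pics; cat > h.py <<'E'
import numpy as np, cv2
from rig import robot
def cam(n):
    i=robot.camera_info(n); f=192/np.tan(np.radians(i['vfov'])/2)
    if n=='wrist':
        T=np.eye(4);T[:3,:3]=robot.read_tcp_rot();T[:3,3]=robot.read_position();M=T@np.array(i['T_tool_cam'])
    else: M=np.linalg.inv(np.array(i['view']))
    return f,i['cx'],i['cy'],M
def grab(n,name=None):
    c=cam(n); p,d=robot.grab_frame(n)
    if name: cv2.imwrite(f'pics/{name}.png',p[:,:,::-1]); np.savez(f'pics/{name}.npz',p=p,d=d,f=c[0],cx=c[1],cy=c[2],M=c[3])
    return p,d,c
def cloud(d,c):
    f,cx,cy,M=c; v,u=np.mgrid[:384,:512]
    P=np.stack([(u-cx)/f*d,(v-cy)/f*d,d],-1)
    return P@M[:3,:3].T+M[:3,3]
def ray(u,v,z,c):
    f,cx,cy,M=c; r=M[:3,:3]@np.array([(u-cx)/f,(v-cy)/f,1]); o=M[:3,3]
    return o+r*(z-o[2])/r[2]
def load(name):
    z=np.load(f'pics/{name}.npz'); return z['p'],z['d'],(float(z['f']),float(z['cx']),float(z['cy']),z['M'])
def R(deg):  # tool down, tool y axis at angle deg from world x
    a=np.radians(deg); y=np.array([np.cos(a),np.sin(a),0]); z=np.array([0,0,-1.]); return np.stack([np.cross(y,z),y,z],1)
E
python3 - <<'E'
from h import *
print(robot.read_t(),robot.read_qpos(),robot.read_tcp_rot())
for n in ('scene','side'):
    p,d,c=grab(n,n); print(n,c[0],c[3][:3].round(3))
E
```

```text
0.0 [-5.96395479e+01  2.05933741e+01  6.34865316e-01 -1.92173600e-02
 -7.01361216e+01 -1.65078437e+01] [[-9.70942147e-01 -2.39313666e-01 -5.62587583e-04]
 [-2.39314269e-01  9.70940868e-01  1.58453810e-03]
 [ 1.67037655e-04  1.67313006e-03 -9.99998586e-01]]
scene 444.537971136387 [[-0.675 -0.528  0.515 -0.141]
 [-0.737  0.498 -0.456  0.59 ]
 [-0.016 -0.687 -0.726  1.078]]
side 368.10162501049433 [[-0.078 -0.44   0.895 -0.504]
 [-0.997  0.051 -0.061  0.05 ]
 [-0.019 -0.897 -0.442  0.629]]
```

View pics/scene.png

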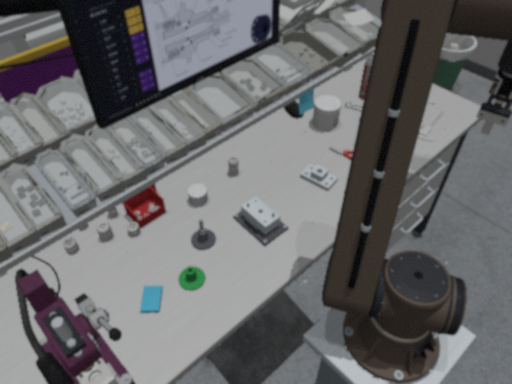

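View pics/side.png

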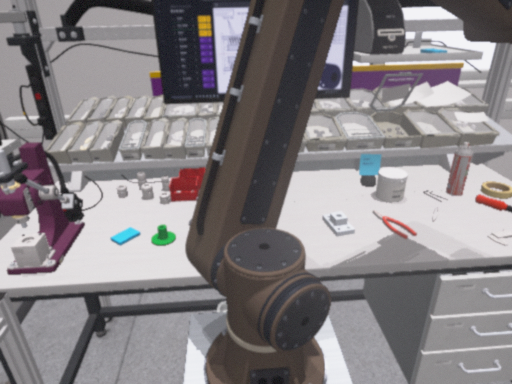

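Scene: spindle/holder at px (202,238), nest with lower half (261,218), upper half (319,176), tin (198,194), press tool (233,166), green decoy (192,278), pliers (348,154). In the side view the upper half is at (338,222).

```bash
python3 - <<'E'
from h import *
p,d,c=load('scene'); P=cloud(d,c)
for n,u,v,z in [('spin top',201,222,.096),('holderfoot',203,239,.008),('nest',261,213,.06),('upper',319,173,.02),('boss',319,172,.04),('tin',198,188,.048),('press',233,161,.066),('pad',152,299,.012),('pliers',348,154,.012),('bench',240,300,0)]:
    print(n,ray(u,v,z,c).round(3),P[v,u].round(3))
# blobs by height, within boxes
for n,(u0,u1,v0,v1),(a,b) in [('lower top',(235,290,190,240),(.055,.065)),('upper flange',(298,342,158,192),(.010,.022)),('boss',(298,342,158,192),(.034,.045)),('spindle',(190,215,214,240),(.06,.1)),('base',(230,292,190,245),(.004,.04))]:
    Q=P[v0:v1,u0:u1].reshape(-1,3); Q=Q[(Q[:,2]>a)&(Q[:,2]<b)]
    r=cv2.minAreaRect((Q[:,:2]*1000).astype(np.float32)); print(n,len(Q),r,Q[:,2].mean())
E
```

```text
spin top [0.546 0.163 0.096] [0.553 0.159 0.087]
holderfoot [0.553 0.161 0.008] [0.548 0.164 0.016]
nest [ 0.476 -0.005  0.06 ] [ 0.478 -0.008  0.056]
upper [ 0.493 -0.292  0.02 ] [ 0.481 -0.275  0.041]
boss [ 0.485 -0.279  0.04 ] [ 0.485 -0.28   0.039]
tin [0.696 0.062 0.048] [0.699 0.061 0.045]
press [ 0.699 -0.09   0.066] [ 0.702 -0.092  0.062]
pad [0.487 0.386 0.012] [0.49  0.386 0.008]
pliers [ 0.491 -0.445  0.012] [ 0.493 -0.449  0.008]
bench [0.33  0.212 0.   ] [ 0.33   0.211 -0.001]
lower top 544 ((485.3774108886719, -11.657787322998047), (64.54632568359375, 112.04547119140625), 88.02247619628906) 0.05883319213938984
upper flange 302 ((490.73590087890625, -287.27252197265625), (112.12593078613281, 66.42454528808594), 11.57983684539795) 0.014598942574201211
boss 115 ((490.9618835449219, -287.1666259765625), (46.79617691040039, 43.252506256103516), 8.13427448272705) 0.03828293936120744
spindle 40 ((555.5028076171875, 157.84173583984375), (10.323285102844238, 14.021198272705078), 18.584571838378906) 0.08134140327397162
base 715 ((497.8803405761719, -33.89662170410156), (180.02499389648438, 200.12802124023438), 23.40395164489746) 0.015002605674738538
```

```bash
python3 - <<'E'
from h import *
for n,x,y,a in [('wu',.491,-.287,101.6),('wn',.485,-.012,88),('ws',.554,.160,88)]:
    try: robot.goto([x,y,.25],R(a))
    except robot.Unreachable: print('unreach',n); robot.goto([x,y,.25],R(a-180))
    grab('wrist',n); print(n,robot.read_t(),robot.read_qpos().round(1) if hasattr(robot.read_qpos(),'round') else robot.read_qpos())
print(np.array(robot.camera_info('wrist')['T_tool_cam']).round(3))
a=[cv2.imread(f'pics/{n}.png')[:,:] for n in('wu','wn','ws')]
cv2.imwrite('pics/m1.png',cv2.resize(np.vstack([np.hstack(a[:2]),np.hstack([a[2],a[2]*0])]),(800,600)))
E
```

```text
wu 1.95 [-10.7   9.7 -10.9   0.  -69.3 -67.8]
wn 3.0667 [  21.8    1.5  -20.3    0.   -68.2 -113.8]
ws 3.8833 [  35.5   10.5  -10.     0.   -69.5 -127.5]
[[ 0.001 -0.956 -0.294  0.08 ]
 [ 1.     0.001  0.001 -0.   ]
 [-0.001 -0.294  0.956 -0.158]
 [ 0.     0.     0.     1.   ]]
```

View pics/m1.png

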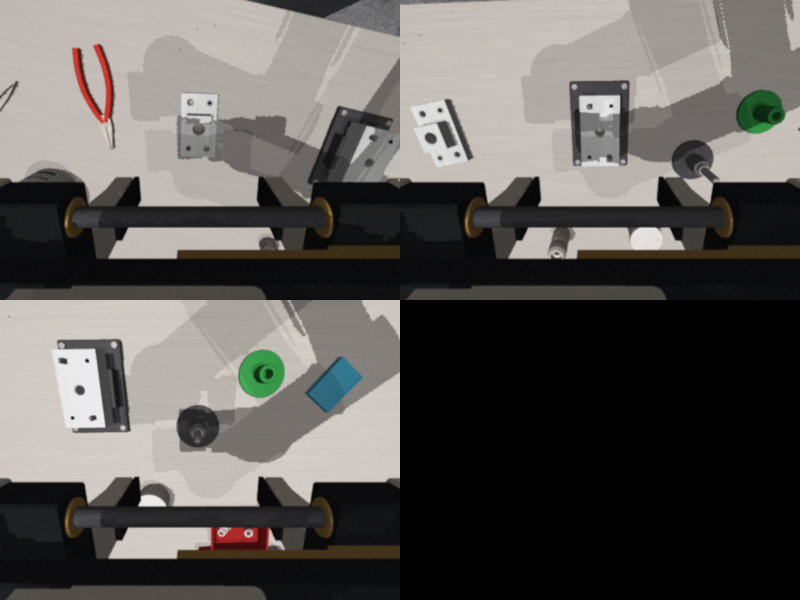

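Mosaic at 0.78 scale: upper half is centred near (198,128) in the first picture, lower half near (600,132) in the second, and the spindle in its holder near (198,427) in the third. The gripper hides nothing of these.

```bash
python3 - <<'E'
from h import *
def box(P,ctr,r,a,b):
    m=(np.hypot(P[...,0]-ctr[0],P[...,1]-ctr[1])<r)&(P[...,2]>a)&(P[...,2]<b); return m
for n,ctr,r,a,b in [('wu',(.491,-.287),.08,.012,.02),('wu',(.491,-.287),.04,.036,.044),('wn',(.485,-.012),.08,.055,.065),('ws',(.485,-.012),.08,.055,.065),('ws',(.554,.16),.03,.09,.1),('ws',(.554,.16),.03,.06,.1),('ws',(.554,.16),.06,.004,.03)]:
    p,d,c=load(n);P=cloud(d,c);m=box(P,ctr,r,a,b);Q=P[m]
    if len(Q)<5: print(n,len(Q));continue
    rr=cv2.minAreaRect((Q[:,:2]*1000).astype(np.float32)); print(n,a,len(Q),np.round(rr[0],1),np.round(rr[1],1),round(rr[2],1),Q.mean(0).round(4))
    # dark spots (holes) inside hull on the plane
    if n in('wu','wn') or len(Q)>800:
        v,u=np.nonzero(m); print('  pix',u.min(),u.max(),v.min(),v.max())
a=load('wu')[0][90:220,210:300];b=load('wn')[0][90:220,210:300];s=load('ws')[0][145:200,210:290]; s2=load('ws')[0][40:170,60:150]
cv2.imwrite('pics/m2.png',cv2.resize(np.hstack([a,b,s2,cv2.resize(s,(130,130))])[:,:,::-1],(800,260),interpolation=cv2.INTER_CUBIC))
E
```

```text
wu 0.012 2416 [ 491.6 -287.1] [110.3  60. ] 9.9 [ 0.4871 -0.288   0.016 ]
  pix 232 278 119 201
wu 0.036 927 [ 491.6 -286.8] [44.9 39.2] 10.7 [ 0.4908 -0.2873  0.0399]
  pix 239 270 148 183
wn 0.055 4341 [486.7 -10.5] [ 60.1 110.5] 88.9 [ 0.4838 -0.0104  0.0599]
  pix 230 281 122 212
ws 0.055 5267 [486.8 -10.4] [ 61.3 110.4] 88.6 [ 0.4843 -0.0093  0.0598]
  pix 67 136 63 163
ws 0.09 94 [557.6 158. ] [11.  11.4] 28.6 [0.557  0.1581 0.0948]
ws 0.06 154 [557.5 158. ] [11.2 11.5] 28.6 [0.5555 0.1581 0.0873]
ws 0.004 1877 [557.3 158.2] [74.3 74.1] 87.4 [0.5543 0.1585 0.0072]
  pix 226 280 135 188
```

View pics/m2.png

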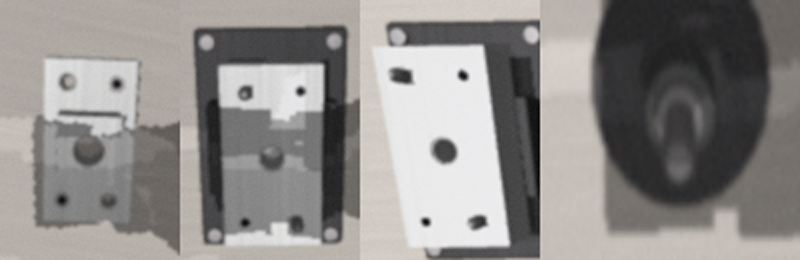

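```bash
python3 - <<'E'
from h import *
Y=88.7
robot.goto([.5575,.158,.18],R(Y)); robot.move_gripper(0.5)
robot.servo_line([.5575,.158,.061],speed=.1)
print('F0',robot.read_force(),robot.read_position())
robot.move_gripper(0.0); print(robot.read_grip_width(),robot.read_finger_force(),robot.read_force())
robot.servo_line([.5575,.158,.165],speed=.1); robot.dwell(.2)
print(robot.read_grip_width(),robot.read_finger_force(),robot.read_force(),robot.read_t())
robot.goto([.4867,-.0105,.165],R(Y)); robot.dwell(.2)
grab('wrist','hs'); grab('side','hs_side'); grab('scene','hs_sc'); print(robot.read_t(),robot.read_position())
a=[cv2.imread(f'pics/{n}.png') for n in('hs','hs_sc')]
cv2.imwrite('pics/m3.png',np.hstack([cv2.resize(a[0],(400,300)),cv2.resize(a[1][140:260,180:340],(400,300),interpolation=cv2.INTER_CUBIC)]))
E
```

```text
F0 [ 1.07282134 -0.77791887  0.24106125] [0.55793091 0.15823755 0.06165252]
0.12615469925917466 29.99789008659718 [-0.35772217 -0.75262164  0.58337963]
0.13242245084648258 29.9973210844837 [-0.59604357 -0.05020775 -0.10795441] 8.5333
9.6417 [ 0.48691555 -0.00999338  0.16477474]
```

View pics/m3.png

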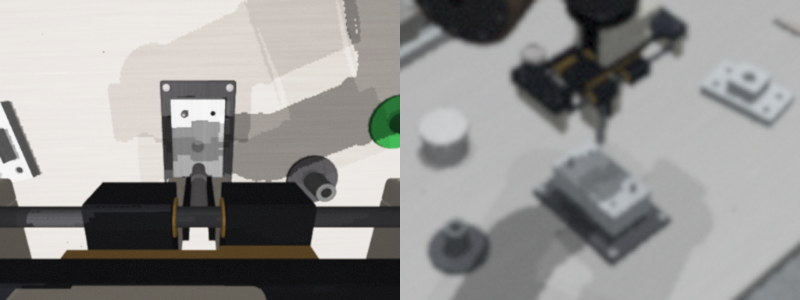

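The spindle is held over the nest (wrist view, foot/shoulder at about (198,170) of 400x300). The original holder stands empty at (312,172).

```bash
python3 - <<'E'
from h import *
p,d,c=load('hs');P=cloud(d,c)
m=(np.hypot(P[...,0]-.4867,P[...,1]+.0105)<.08)&(abs(P[...,2]-.06)<.005);Q=P[m]
rr=cv2.minAreaRect((Q[:,:2]*1000).astype(np.float32));print(rr)
m=(np.hypot(P[...,0]-.4867,P[...,1]+.0105)<.03)&(P[...,2]>.1)&(P[...,2]<.2)
v,u=np.nonzero(m)
for r in range(v.min(),v.max()+1,2):
    k=v==r
    if k.any(): q=P[r,u[k]]; print(r,u[k].min(),u[k].max(),q.min(0).round(4),q.max(0).round(4))
E
```

```text
((479.3134765625, -10.510108947753906), (60.17539978027344, 95.73110961914062), 88.80615234375)
209 251 257 [ 0.4815 -0.012   0.125 ] [ 0.4819 -0.0077  0.1262]
211 248 260 [ 0.4811 -0.0141  0.1255] [ 0.4832 -0.0056  0.1311]
213 247 262 [ 0.481  -0.0149  0.1249] [ 0.4849 -0.0042  0.1352]
215 247 262 [ 0.4811 -0.0147  0.1283] [ 0.4853 -0.0043  0.1385]
217 246 262 [ 0.4813 -0.0155  0.1296] [ 0.4861 -0.0044  0.1415]
219 246 262 [ 0.4784 -0.0154  0.1348] [ 0.4854 -0.0045  0.152 ]
221 246 263 [ 0.4782 -0.0153  0.1377] [ 0.4856 -0.0042  0.1555]
223 244 265 [ 0.4784 -0.0161  0.1498] [ 0.4821 -0.0029  0.158 ]
225 243 266 [ 0.4793 -0.0166  0.1521] [ 0.4825 -0.0024  0.1588]
227 217 292 [ 0.4752 -0.0305  0.1559] [0.482  0.0116 0.1701]
229 216 293 [ 0.4752 -0.0307  0.1571] [0.4829 0.0117 0.1733]
231 216 293 [ 0.4752 -0.0303  0.1566] [0.4844 0.0115 0.1755]
233 215 294 [ 0.4752 -0.0306  0.157 ] [0.4853 0.0116 0.1784]
235 226 283 [ 0.4754 -0.0244  0.1586] [0.4862 0.0055 0.181 ]
237 226 283 [ 0.475  -0.0242  0.1617] [0.486  0.0053 0.1837]
239 226 283 [ 0.4753 -0.0241  0.1631] [0.4863 0.005  0.1853]
241 226 283 [ 0.475  -0.0237  0.1681] [0.4853 0.005  0.1879]
243 227 282 [ 0.4756 -0.0231  0.1706] [0.4851 0.0042 0.1889]
245 227 282 [ 0.4753 -0.0231  0.1732] [0.4852 0.004  0.1916]
247 227 282 [ 0.4756 -0.0228  0.1762] [0.4847 0.0038 0.1934]
249 227 282 [ 0.4754 -0.0226  0.1778] [0.485  0.0036 0.1961]
251 227 282 [ 0.4749 -0.0224  0.1783] [0.486  0.0036 0.1983]
253 227 282 [ 0.4755 -0.0223  0.1816] [0.4853 0.0034 0.1995]
255 229 280 [ 0.4763 -0.0213  0.1843] [0.4851 0.0023 0.1997]
257 235 274 [ 0.4772 -0.0186  0.1864] [ 0.485  -0.0005  0.2   ]
259 243 266 [ 0.4813 -0.0153  0.188 ] [ 0.4852 -0.004   0.195 ]
261 243 266 [ 0.481  -0.0153  0.1901] [ 0.4854 -0.004   0.1973]
263 243 266 [ 0.4811 -0.0153  0.1921] [ 0.4851 -0.004   0.199 ]
```

```bash
python3 - <<'E'
from h import *
x,y=.4863,-.0110
robot.servo_line([x,y,.112],speed=.1); robot.dwell(.1); f0=np.array(robot.read_force()); print(f0)
for z in np.arange(.107,.0715,-.004):
    robot.servo_line([x,y,z],speed=.05); f=np.array(robot.read_force())-f0; print(z.round(4),robot.read_position().round(4),f.round(2))
    if np.linalg.norm(f)>8: break
print(robot.read_t(),robot.read_grip_width())
grab('wrist','ins')
E
```

```text
[-0.56460968 -0.28990365 -0.62823336]
0.107 [ 0.4861 -0.011   0.1069] [ 1.01 -0.58 -0.14]
0.103 [ 0.4861 -0.0111  0.1027] [ 0.24  0.67 -0.08]
0.099 [ 0.4861 -0.0111  0.0987] [ 0.88 -0.29 -0.37]
0.095 [ 0.4861 -0.0111  0.0947] [ 0.35  0.22 -1.55]
0.091 [ 0.4861 -0.0111  0.0907] [1.42 1.07 0.41]
0.087 [ 0.4861 -0.0111  0.0867] [ 1.36 -0.22 -0.31]
0.083 [ 0.4861 -0.0111  0.0827] [ 2.12  0.89 -0.2 ]
0.079 [ 0.4861 -0.0111  0.0787] [ 1.11 -0.62  0.17]
0.075 [ 0.4866 -0.0109  0.075 ] [0.77 1.15 1.57]
12.675 0.12154902517414588
```

```bash
python3 - <<'E'
from h import *
x,y=.4863,-.0110
robot.servo_line([x,y,.0738],speed=.03); print(robot.read_force())
robot.move_gripper(0.4); robot.dwell(.3); print(robot.read_finger_force(),robot.read_position())
robot.servo_line([x,y,.17],speed=.15)
robot.dwell(.1);p,d,c=grab('wrist','home');P=cloud(d,c)
m=(np.hypot(P[...,0]-.4867,P[...,1]+.0105)<.03)&(P[...,2]>.063)&(P[...,2]<.13);Q=P[m]
print(Q.max(0).round(4)); T=Q[Q[:,2]>Q[:,2].max()-.004]; print('top',len(T),T.min(0).round(4),T.max(0).round(4),robot.read_t())
for z0,z1 in[(.064,.070),(.075,.085),(.085,.1),(.1,.108)]:
    k=Q[(Q[:,2]>z0)&(Q[:,2]<z1)]; print(z0,k.min(0).round(4),k.max(0).round(4))
E
```

```text
[-1.03464682  0.56998492  6.78407748]
0.0 [ 0.48633268 -0.01101277  0.07382419]
[ 0.4928 -0.0022  0.1121]
top 125 [ 0.4805 -0.016   0.1081] [ 0.4914 -0.0051  0.1121] 14.8667
0.064 [ 0.4778 -0.0187  0.064 ] [ 0.4928 -0.0022  0.0698]
0.075 [ 0.4807 -0.0165  0.0752] [ 0.4854 -0.0052  0.0848]
0.085 [ 0.4804 -0.0164  0.0853] [ 0.4868 -0.0048  0.1   ]
0.1 [ 0.4805 -0.0161  0.1001] [ 0.4919 -0.005   0.1079]
```

View pics/home.png

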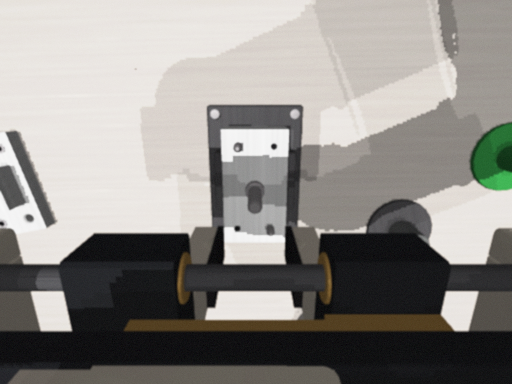

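The spindle stands in the bore at (256,195), with dowels at (238,147) and (269,229); it is upright and centred.

```bash
python3 - <<'E'
from h import *
x,y,Y=.4916,-.287,100.2
robot.servo_line([.4863,-.011,.19],speed=.2)
robot.goto([x,y,.14],R(Y)); robot.move_gripper(.7)
robot.servo_line([x,y,.0192],speed=.1); print(robot.read_position(),robot.read_force())
robot.move_gripper(0.); print(robot.read_grip_width()*88,robot.read_finger_force())
robot.servo_line([x,y,.2],speed=.12); print(robot.read_force(),robot.read_grip_width()*88)
robot.goto([.4867,-.0105,.2],R(88.7)); robot.dwell(.2)
print(robot.read_t(),robot.read_position(),robot.read_tcp_rot().round(4)[:,1])
p,d,c=grab('wrist','hu');P=cloud(d,c)
for a,b in[(.18,.195),(.195,.202),(.17,.205)]:
    m=(np.hypot(P[...,0]-.4867,P[...,1]+.0105)<.075)&(P[...,2]>a)&(P[...,2]<b);Q=P[m];
    if len(Q)<9: continue
    print(a,len(Q),cv2.minAreaRect((Q[:,:2]*1000).astype(np.float32)),np.percentile(Q[:,2],[5,50,95]).round(4),Q.min(0),Q.max(0))
E
```

```text
[ 0.49206972 -0.28713156  0.01981207] [ 0.41155552 -0.07526806  0.91556987]
40.02390174999929 29.98496253043413
[ 1.04854372 -0.21462602 -3.97568617] 40.32423253448964
21.6667 [ 0.4867971  -0.0114765   0.19983251] [ 2.420e-02  9.997e-01 -2.000e-04]
0.18 949 ((486.4448547363281, -11.173904418945312), (59.72566223144531, 110.99007415771484), 88.44050598144531) [0.1817 0.1902 0.1949] [ 0.43025711 -0.03952316  0.18011202] [0.54239751 0.02018124 0.19499775]
0.195 8467 ((486.3789367675781, -11.325616836547852), (60.20468521118164, 110.90532684326172), 88.40940856933594) [0.1953 0.1963 0.1976] [ 0.43030809 -0.04294832  0.19500118] [0.54227144 0.02020547 0.20198835]
0.17 9683 ((486.4502868652344, -11.286434173583984), (70.41468048095703, 111.020263671875), 88.37176513671875) [0.1903 0.1962 0.1989] [ 0.43025711 -0.04618504  0.17956951] [0.54239751 0.02420715 0.20499407]
```

View pics/hu.png

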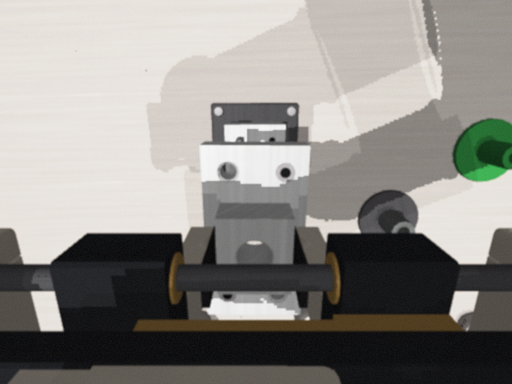

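Upper half is held level, boss in the pads, at (255,215), with the nest directly beneath it.

```bash
python3 - <<'E'
from h import *
t=np.array([.4870,-.0109]); cmd=t.copy()
for z in (.19,.15,.10):
    robot.servo_line([*cmd,z],R(88.9),speed=.1); robot.dwell(.1); e=robot.read_position()[:2]-t; cmd=cmd-e; print(z,robot.read_position().round(4))
f0=np.array(robot.read_force()); print(f0)
for z in np.arange(.097,.0785,-.002):
    robot.servo_line([*cmd,z],speed=.03); robot.dwell(.05); f=np.array(robot.read_force())-f0; print(z.round(4),robot.read_position().round(4),f.round(2))
    if f[2]>6 or np.linalg.norm(f)>10: break
grab('wrist','fit'); print(robot.read_t(),robot.read_ft_torque())
E
```

```text
0.19 [ 0.4871 -0.0111  0.1902]
0.15 [ 0.4876 -0.0105  0.1508]
0.1 [ 0.4871 -0.0109  0.1008]
[ 0.19750289 -0.65084684 -3.28993223]
0.097 [ 0.4863 -0.0111  0.0972] [ 0.12  0.59 -0.47]
0.095 [ 0.4862 -0.0111  0.0949] [0.11 1.25 0.59]
0.093 [ 0.4862 -0.0111  0.0929] [-1.16  0.37 -0.79]
0.091 [ 0.4862 -0.0111  0.0909] [ 0.2   0.9  -1.02]
0.089 [ 0.4862 -0.0111  0.0889] [ 0.23  0.58 -0.04]
0.087 [ 0.4862 -0.0111  0.0869] [-0.09  0.95 -0.32]
0.085 [ 0.4862 -0.0111  0.0849] [-0.58  0.67 -0.55]
0.083 [ 0.4862 -0.0111  0.0829] [-0.47  1.14 -0.17]
0.081 [ 0.4862 -0.0111  0.0809] [-0.6   0.91 -0.21]
0.079 [ 0.4867 -0.011   0.0795] [-1.4   1.43  6.07]
26.5167 [ 0.07972935  0.36473774 -0.02290953]
```

```bash
python3 - <<'E'
from h import *
robot.dwell(.3)
p=robot.read_position(); x,y=.4865,-.0113
f0=-3.3; print(p)
for z in (.078,.076,.0745,.0735):
    robot.servo_line([x,y,z],speed=.015); robot.dwell(.15); print(z,robot.read_position().round(4),robot.read_force().round(2),robot.read_ft_torque().round(2))
    if robot.read_force()[2]>20: break
robot.dwell(.5); print(robot.read_force(),robot.read_t(),robot.read_grip_width()*88,robot.read_finger_force())
P=None
p,d,c=grab('wrist','press');P=cloud(d,c)
for a,b in[(.065,.075),(.09,.097),(.1,.108)]:
    m=(np.hypot(P[...,0]-.4867,P[...,1]+.0105)<.075)&(P[...,2]>a)&(P[...,2]<b);Q=P[m]
    if len(Q)<9: continue
    print(a,len(Q),cv2.minAreaRect((Q[:,:2]*1000).astype(np.float32)),np.median(Q[:,2]))
s,_,_=grab('scene','press_sc'); a=cv2.resize(s[150:260,190:330][:,:,::-1],(400,300),interpolation=cv2.INTER_CUBIC)
cv2.imwrite('pics/m4.png',np.hstack([cv2.resize(p[:,:,::-1],(400,300)),a]))
E
```

```text
[ 0.4866165  -0.01102871  0.07920345]
0.078 [ 0.4867 -0.0111  0.0781] [-1.32  3.14  4.02] [ 1.19  0.41 -0.04]
0.076 [ 0.4867 -0.0111  0.0762] [-2.19  4.21  5.46] [1.32 0.71 0.02]
0.0745 [ 0.4867 -0.0111  0.0748] [-2.41  4.58  6.39] [1.45 1.   0.07]
0.0735 [ 0.4867 -0.0111  0.0739] [-4.04  4.36  7.84] [1.5  1.02 0.04]
[-3.46582778  4.27083155  8.56245121] 28.95 39.66584352103048 29.983933218754828
0.065 8822 ((486.18499755859375, -10.733280181884766), (60.4224853515625, 110.76356506347656), 88.7672348022461) 0.0702731306219909
0.09 3988 ((485.8846130371094, -10.88348388671875), (71.51025390625, 45.387779235839844), 89.45414733886719) 0.09417307825134416
0.1 688 ((480.08746337890625, -10.80556869506836), (69.78854370117188, 10.992918968200684), 88.9469985961914) 0.10341863024791144
```

View pics/m4.png

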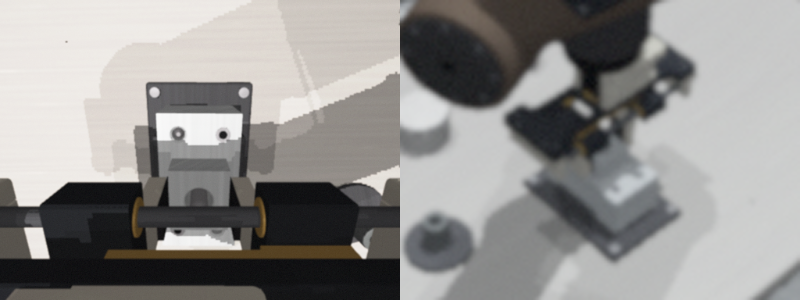

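The pair is closed: dowel shows in the flange hole at (178,134), flange top is 70.3 mm up (sunk about 5.7 mm), spindle top about 103–104 mm, push about 8.6 N. Everything matches, so I'm handing in.

```bash
python3 -c "
from rig import robot
print(robot.job_done())"
```

```text
the job is handed in; nothing more can be done
None
```

The job is handed in at about 29 s: the spindle is seated in the lower half, the upper half is on the dowels with faces closed, and the gripper is still holding the nest about 6 mm down with roughly 8.6 N; the judge's verdict was not shown.

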